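# Sweep the loose train wheels into the wheel bay

### The job

With the fingertips, sweep the three loose wooden train wheels across the tabletop into the green three-sided bay, through its open side, until each wheel lies wholly inside it. Only push them along the table: do not pick any wheel up, and leave the red dining car, the canister, the curved track and the orange signal where they stand.

Things in the scene. Friction and masses are not known exactly. Their poses are not given: they have to be found in the camera images.
- bay: Green wooden bay fixed to the table: a fence on three sides, no floor or sill (the wheels slide on the tabletop; a flush cream field marks the inside). Inside 120 mm deep (its x from -60 at the open mouth to +60 at the back fence) and 144 mm wide (its y from -72 to +72); fences 12 mm thick, 30 mm high. Origin on the table at the centre of the inside; its -x axis points out of the open mouth, z up. The mouth faces roughly the robot's left (+y); its place and turn vary.
- wheel_a: Loose flat wooden wheel, a plain disc 36 mm in diameter and 15 mm thick with a red disc on each face, lying flat on the table, about 12 to 21 g; it slides when pushed. Origin at its centre (7.5 mm above the table), z its axle axis.
- wheel_b: Loose flat wooden wheel, a plain disc 36 mm in diameter and 15 mm thick with a blue disc on each face, lying flat on the table, about 12 to 21 g; it slides when pushed. Origin at its centre (7.5 mm above the table), z its axle axis.
- wheel_c: Loose flat wooden wheel, a plain disc 36 mm in diameter and 15 mm thick with a yellow disc on each face, lying flat on the table, about 12 to 21 g; it slides when pushed. Origin at its centre (7.5 mm above the table), z its axle axis.
- dining_car: Red wooden toy dining car, loose, standing among the wheels, 92 mm long (its x; 100 mm with the magnets), 36 mm wide (y), 43 mm high. Origin at the centre of its underside. To be left alone.
- canister: Clear plastic canister of wheel sets with a blue screw top, loose, 87 mm in diameter, 120 mm high, behind the wheels as seen from the bay. Origin at the centre of its underside. To be left alone.
- track: Dark walnut curved track piece, loose, flat on the table beyond the wheels (+x), 40 mm wide, 12 mm thick, about 180 mm long along its y, ends bending towards its -x. Origin on its underside at the middle of the piece. To be left alone.
- signal: Orange toy railway signal on a round wooden foot 44 mm in diameter, loose, 110 mm high, behind the bay's back fence. Origin at the centre of its underside. To be left alone.
Not all that is in view belongs to the job. What is meant by the bay is not turquoise, and is the larger of those in its own colour.

How it is judged:
By the outcome, as a careful person would: the job done as asked, in the order asked, and still so for the second after the job is handed in, with the robot touching nothing.
It also fails if it takes over 72 s, if anything falls off the work surface, if the arm or the gripper's body presses on something with over 40 N, if the wrist force passes 120 N, or if a joint passes its speed limit or range.

### The arm

A 7-joint arm with a two-finger parallel gripper is mounted at the origin on the work surface. World frame = base frame: x ahead of the robot, y to its left, z up, the work surface at z = 0. Lengths are in m, angles in rad, forces in N, time in s.
With the tool pointing down it reaches from about 0.4 to 0.85 m from the base axis. Payload 10.4 kg.
Tool frame: the origin (TCP) lies at the very end of the fingers, on their centre line; the grasp point (between the pads) lies 19 mm behind it; z points along the fingers, y is the direction in which the jaws open and shut (so a half turn about z gives the same grasp; the last joint's range is limited). The gripper opens to 87 mm and grips with 3 to 60 N. Pads are 19 mm wide; open, the fingers measure 117 mm over their backs; the gripper's body (75 mm by 190 mm) begins 51 mm behind the grasp point.
Start: joints at [1.106, 0.332, -0.065, 1.46, 0.022, 1.35, -0.088], TCP at [0.267, -0.565, 0.187] pointing down, gripper open.
Joint ranges: [-2.6, 2.6], [-0.5, 2.12], [-1.47, 1.34], [0.16, 2.42], [-1.27, 4.41], [0.06, 2.06], [-2.6, 2.6]. Speed limits (rad/s): [2.22, 2.22, 2.79, 2.79, 3.14, 3.14, 3.14].

### API

Orientations are given as [roll, pitch, yaw] about the fixed x, y, z axes, in that order (R = Rz(yaw) Ry(pitch) Rx(roll)).
In Python, from bench import robot gives the robot as it stands.
- The arm moves only by the tool jog_arm, never from a script. Its argument "series" is a list of rows, each a list of 7 numbers: the shift along the tool's x, y, z in cm, then the turn, a rotation vector about the tool's x, y, z in rad, then the opening, from 0 (shut) to 1 (fully open). A call has 1 to 12 rows; each row shifts and turns the commanded pose from where the row before left it, along the tool's axes as they then stand; what a row does not reach is not made up. A row lasts 1/12 s, in which the tool goes at most 41.7 mm and 7.16 degrees, less where a joint would pass 70% of its speed; a pose out of reach is approached as far as the arm can. A call with a gripper value outside its range is refused whole. The fingers move at their own pace and stop on an object; "newtons" is the grip in N (left out, the last holds). Time passes only in rows, so rows that do not move let the fingers close. It gives the time, the measured TCP pose, the force and the opening at its end, in the units of the state.
- robot.get_obs(): the state, without advancing time (a new reading comes with each control period).
- robot.grab_frame(name): name is "scene" or "top" or "wrist"; returns the picture (480x640x3 uint8, red, green, blue); there is no depth.
- robot.camera_params(name): a dict with "fx", "fy", "cx", "cy" (pixels), "extrinsics" (4x4, takes a point from camera to world coordinates). Camera axes: x right, y up, looking along -z (the intrinsics and any distortion apply to the point x, -y, -z); pixel columns grow to the right and rows downward; lengths in m; the calibration is good to about 2 mm. A picture is of the moment at which its call begins: read the wrist's pose just before it. camera_params takes no time and is no camera call; for the wrist camera it gives the pose at the moment of the call.
- robot.job_done(): hands the job in, once; it reports no verdict.
Trained networks look in the newest picture that a camera, given by its name, has taken for a name from the list of things; names that differ only in an ending like _2 or _b are one class to them, and where a whole thing is asked for, a point or a joint stands for the part that bears it (a point fixed in the world has none). Each returns a list of dicts, best first, with "confidence" (0 to 1); they miss things now and then, are a little off and sometimes report something else, mostly with a low value. They report only what shows in the picture. A call takes as long as a camera call. They do not tell look-alikes from the thing itself.
- robot.regions_of(camera, thing): "mask" (480x640 bool, what is visible of it) and "box" ([left, top, right, bottom] in pixels, round what is visible of it).
- robot.tip_of(camera, thing): "at" ([row, column] in pixels: a listed point, or the origin of a listed thing).
The state is a dict: "time": time; "qpos": joint angles; "joint_vel": joint speeds; "joint_torque": joint torques, N m; "position": TCP position; "tool_rot": TCP orientation; "wrist_force": force on the tool from outside, world axes, zero at the start; "ft_torque": the same for the moment, N m; "opening": finger opening in m.
Only numpy, scipy, OpenCV 4.12 (cv2) and the standard library are available. Lean on these libraries where they do the work, as an engineer would, in place of code of your own. Each camera call takes 0.05 s, during which the arm holds its last target. There are 200 camera calls.

## Working session

There is one attempt and no reset: what is moved stays moved. The work goes in short steps, Python scripts to look and compute and a tool call to move; the robot and the scene stay as the last step left them, time stands still between calls to the robot, and variables do not carry over. Pictures are saved under pics/ and viewed, about 8 in all and at most 12, crops included, and the job is handed in when it is done.

Besides the shell and the picture viewer there is one more tool, called after "Emit:" by a JSON object that holds its "method" and its "body", one argument or row to a line. jog_arm: Moves the arm, as the interface text tells. Its arguments: {"type":"object","properties":{"series":{"type":"array","items":{"type":"array","items":{"type":"number"}}},"newtons":{"type":"number"}},"required":["series"]}

```bash
mkdir -p pics
python3 - <<'E'
from bench import robot
import cv2
o=robot.get_obs();print({k:(v if not hasattr(v,'round') else v) for k,v in o.items()})
for n in ["scene","top"]:
    f=robot.grab_frame(n);cv2.imwrite(f"pics/{n}0.png",f[:,:,::-1])
    p=robot.camera_params(n);print(n,p)
E
```

```text
{'time': 0.0, 'qpos': array([ 1.10639449,  0.33289375, -0.06469284,  1.46092814,  0.02157014,
        1.3498947 , -0.08850555]), 'joint_vel': array([-2.62397641e-04, -5.82480471e-04, -2.14954031e-03,  1.07203485e-04,
       -1.76681417e-05,  2.76112488e-04,  1.85476611e-03]), 'joint_torque': array([-1.17687858e-03, -6.23252106e+01,  2.38607847e-02, -3.89903247e+01,
       -6.15055952e-02,  3.95669206e-02,  1.21986595e-04]), 'position': array([ 0.26704449, -0.56459809,  0.18604658]), 'tool_rot': array([-3.14016318e+00,  3.85381623e-05,  4.41803684e-01]), 'wrist_force': array([ 0.03835094, -0.00499878,  0.62844062]), 'ft_torque': array([ 0.01952116, -0.01402938, -0.06684793]), 'opening': 0.08689998586052251}
scene {'fx': 492.50401419054555, 'fy': 492.50401419054555, 'cx': 317.41508160019237, 'cy': 244.24627869309649, 'extrinsics': array([[-0.09127792, -0.82065074,  0.56409282,  1.09330608],
       [ 0.99573491, -0.08285314,  0.04058751,  0.04233867],
       [ 0.01342869,  0.56539166,  0.82471325,  0.86145486],
       [ 0.        ,  0.        ,  0.        ,  1.        ]])}
top {'fx': 576.6289898445941, 'fy': 576.6289898445941, 'cx': 320.82606710384806, 'cy': 233.6519531423251, 'extrinsics': array([[ 1.89497218e-03,  9.93881919e-01, -1.10431610e-01,
         3.85501228e-01],
       [-9.99998080e-01,  1.93856507e-03,  2.87383640e-04,
        -2.51399821e-03],
       [ 4.99704265e-04,  1.10430853e-01,  9.93883684e-01,
         1.43497568e+00],
       [ 0.00000000e+00,  0.00000000e+00,  0.00000000e+00,
         1.00000000e+00]])}
```

View pics/top0.png

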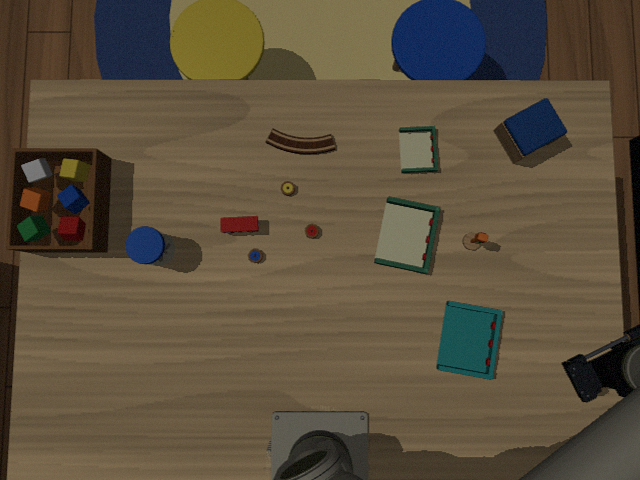

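View pics/scene0.png

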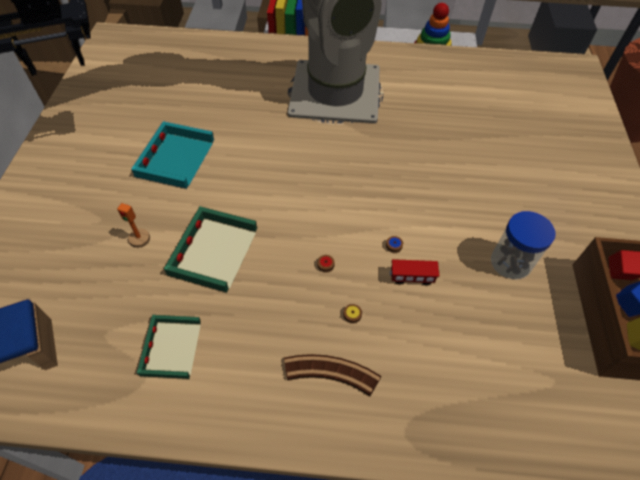

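The top view shows the larger green bay at about (408,235) with its mouth to the left. Red wheel at (312,231), yellow (288,188), blue (256,256), and the car at (240,225). The turquoise tray and the small green bay are decoys.

```bash
cat > h.py <<'E'
from bench import robot
import numpy as np, cv2
def ray(n,rc,z):
    p=robot.camera_params(n);E=p["extrinsics"]
    d=E[:3,:3]@np.array([(rc[1]-p["cx"])/p["fx"],-(rc[0]-p["cy"])/p["fy"],-1.])
    o=E[:3,3]; return (o+d*(z-o[2])/d[2])[:2]
def tri(a,b):
    A=[];B=[]
    for n,rc in (a,b):
        p=robot.camera_params(n);E=p["extrinsics"]
        d=E[:3,:3]@np.array([(rc[1]-p["cx"])/p["fx"],-(rc[0]-p["cy"])/p["fy"],-1.]);d/=np.linalg.norm(d)
        P=np.eye(3)-np.outer(d,d);A.append(P);B.append(P@E[:3,3])
    return np.linalg.solve(sum(A),sum(B))
E
python3 - <<'E'
from h import *
print(robot.get_obs()["time"])
ht={"wheel_a":.0075,"dining_car":0,"canister":0,"track":0,"signal":0,"bay":0}
for t,z in ht.items():
    for n in ["top","scene"]:
        for r in robot.tip_of(n,t)[:4]:
            print(t,n,np.round(r["at"],1),round(r["confidence"],2),ray(n,r["at"],z).round(3))
f=cv2.imread("pics/top0.png")
r=[m for m in robot.regions_of("top","bay")]
for m in r: print(m["box"],m["confidence"],cv2.minAreaRect(np.argwhere(m["mask"]).astype(np.float32)))
h=cv2.cvtColor(f,cv2.COLOR_BGR2HSV)
roi=np.zeros(f.shape[:2],np.uint8);roi[190:280,370:445]=255
g=cv2.inRange(h,(70,90,30),(88,255,255))&roi
print((g>0).sum(), [ray("top",c,.03).round(3) for c in cv2.boxPoints(cv2.minAreaRect(np.argwhere(g).astype(np.float32)))])
for m in robot.regions_of("top","dining_car")[:1]:
    print([ray("top",c,.04).round(3) for c in cv2.boxPoints(cv2.minAreaRect(np.argwhere(m["mask"]).astype(np.float32)))])
c=np.hstack([cv2.resize(f[170:280,220:330],None,fx=3.6,fy=3.6,interpolation=cv2.INTER_CUBIC),cv2.resize(f[180:290,360:470],None,fx=3.6,fy=3.6,interpolation=cv2.INTER_CUBIC)])
cv2.imwrite("pics/c1.png",c)
E
```

```text
0.1
wheel_a top [256.7 254.6] 0.73 [0.486 0.161]
wheel_a top [232.2 311.9] 0.71 [0.548 0.019]
wheel_a top [187.8 289.6] 0.59 [0.66  0.076]
wheel_a scene [311.8 353.7] 0.84 [0.659 0.084]
wheel_a scene [262.1 322.8] 0.75 [0.552 0.015]
wheel_a scene [243.8 392.9] 0.75 [0.492 0.159]
dining_car top [224.1 240.8] 0.84 [0.569 0.198]
dining_car scene [277.3 414.9] 0.66 [0.565 0.205]
canister top [248.2 155.6] 0.98 [0.508 0.409]
canister scene [260.4 510.8] 0.59 [0.504 0.405]
track top [144.2 300.6] 0.88 [0.774 0.049]
track scene [370.5 330.3] 0.97 [0.777 0.048]
signal top [240.5 469.5] 0.54 [ 0.528 -0.375]
signal scene [241.3 140.3] 0.78 [ 0.534 -0.374]
bay top [148.3 415.8] 0.94 [ 0.764 -0.244]
bay top [336.2 464.5] 0.88 [ 0.292 -0.356]
bay top [235.6 401.3] 0.75 [ 0.54  -0.204]
bay scene [160.  174.4] 0.94 [ 0.295 -0.362]
bay scene [249.6 213.2] 0.65 [ 0.54  -0.216]
bay scene [346.9 174.8] 0.58 [ 0.76  -0.241]
[398.4, 124.7, 438.5, 174.7] 0.94 ((148.9535369873047, 417.19696044921875), (47.82716369628906, 37.649757385253906), 3.814074993133545)
[436.5, 300.6, 500.5, 379.3] 0.83 ((339.7362976074219, 468.8651428222656), (58.247222900390625, 71.4316635131836), 80.83765411376953)
[373.3, 198.6, 440.3, 273.8] 0.82 ((234.3914337158203, 406.9451599121094), (54.36061096191406, 68.76148986816406), 78.92979431152344)
694 [array([ 0.635, -0.169]), array([ 0.471, -0.134]), array([ 0.444, -0.261]), array([ 0.607, -0.298])]
[array([0.583, 0.241]), array([0.547, 0.24 ]), array([0.547, 0.15 ]), array([0.584, 0.151])]
```

View pics/c1.png

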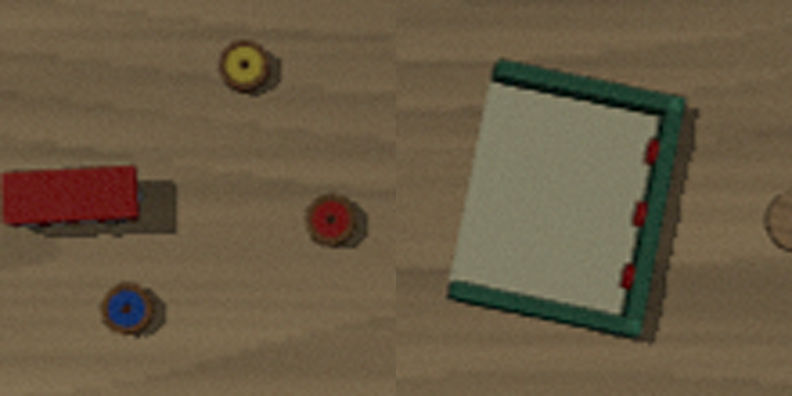

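The views agree to about 7 mm. In the crop the bay is three-sided with its mouth on the left, and it holds small red studs on the back fence. I'll nest each wheel between slightly opened fingers and push it. Turning the tool comes first.

Emit:
{"method": "jog_arm", "body": {
  "series": [
    [0,0,0,0,0,-0.101,0.23],
    [0,0,0,0,0,-0.101,0.23],
    [0,0,0,0,0,-0.101,0.23],
    [0,0,0,0,0,-0.101,0.23],
    [0,0,0,0,0,-0.101,0.23],
    [0,0,0,0,0,-0.101,0.23],
    [0,0,0,0,0,-0.101,0.23],
    [0,0,0,0,0,-0.101,0.23],
    [0,0,0,0,0,-0.101,0.23]
  ]
}}

```text
time: 1.55
position: [0.2672, -0.565, 0.1869]
tool_rot: [3.142, 0.0, 1.356]
wrist_force: [-0.1, 0.1, -0.3]
opening: 0.035
```

```bash
cat >> h.py <<'E'
from scipy.spatial.transform import Rotation as Ro
def go(tgt,yaw=None):
    o=robot.get_obs();R=Ro.from_euler("xyz",o["tool_rot"]).as_matrix()
    print("t",round(o["time"],2),"pos",o["position"].round(4),"rot",o["tool_rot"].round(3),"open",round(o["opening"],4),"F",o["wrist_force"].round(1))
    print("tool cm",(100*R.T@(np.array(tgt)-o["position"])).round(2))
    if yaw is not None: print("rotvec",Ro.from_matrix(R.T@Ro.from_euler("xyz",[np.pi,0,yaw]).as_matrix()).as_rotvec().round(3))
E
python3 -c "
from h import *
go([.562,.075,.12],1.352)
print(robot.camera_params('wrist')['extrinsics'])"
```

```text
t 1.55 pos [ 0.2672 -0.565   0.1869] rot [3.142 0.    1.356] open 0.035 F [-0.1  0.1 -0.3]
tool cm [68.82 15.14  6.69]
rotvec [0.    0.    0.004]
[[ 9.77132763e-01  2.04481877e-01  5.82985845e-02  2.83938524e-01]
 [-2.12629655e-01  9.39119810e-01  2.69893705e-01 -4.91166655e-01]
 [ 4.39015873e-04 -2.76117990e-01  9.61123646e-01  3.84766440e-01]
 [ 0.00000000e+00  0.00000000e+00  0.00000000e+00  1.00000000e+00]]
```

Emit:
{"method": "jog_arm", "body": {
  "series": [
    [3,0.66,0,0,0,0,0.23],
    [3,0.66,0,0,0,0,0.23],
    [3,0.66,0,0,0,0,0.23],
    [3,0.66,0,0,0,0,0.23],
    [3,0.66,0,0,0,0,0.23],
    [3,0.66,0,0,0,0,0.23],
    [3,0.66,0,0,0,0,0.23],
    [3,0.66,0,0,0,0,0.23],
    [3,0.66,0,0,0,0,0.23],
    [3,0.66,0,0,0,0,0.23],
    [3,0.66,0,0,0,0,0.23],
    [3,0.66,0,0,0,0,0.23]
  ]
}}

```text
time: 2.55
position: [0.4235, -0.2296, 0.1871]
tool_rot: [3.141, 0.001, 1.351]
wrist_force: [0.8, -0.0, -0.1]
opening: 0.0202
```

Emit:
{"method": "jog_arm", "body": {
  "series": [
    [3,0.66,0.5,0,0,0,0.23],
    [3,0.66,0.5,0,0,0,0.23],
    [3,0.66,0.5,0,0,0,0.23],
    [3,0.66,0.5,0,0,0,0.23],
    [3,0.66,0.5,0,0,0,0.23],
    [3,0.66,0.5,0,0,0,0.23],
    [3,0.66,0.5,0,0,0,0.23],
    [3,0.66,0.5,0,0,0,0.23],
    [3,0.66,0.5,0,0,0,0.23],
    [3,0.66,0.5,0,0,0,0.23],
    [3,0.66,0.5,0,0,0,0.23],
    [0,0,0,0,0,0,0.23]
  ]
}}

```text
time: 3.55
position: [0.5663, 0.082, 0.1311]
tool_rot: [-3.14, -0.003, 1.357]
wrist_force: [0.1, 0.4, -0.1]
opening: 0.0197
```

Run:
```python
from h import *
go([.562,.075,.005],1.352)
f=robot.grab_frame("wrist");cv2.imwrite("pics/w1.png",f[:,:,::-1])
for r in robot.tip_of("wrist","wheel_a"): print(np.round(r["at"],1),round(r["confidence"],2),ray("wrist",r["at"],.0075).round(4))
for r in robot.tip_of("wrist","bay"): print("bay",np.round(r["at"],1),round(r["confidence"],2),ray("wrist",r["at"],0).round(4))
```

```text
t 3.55 pos [0.5663 0.082  0.1311] rot [-3.140e+00 -3.000e-03  1.357e+00] open 0.0197 F [ 0.1  0.4 -0.1]
tool cm [-0.82 -0.26 12.6 ]
rotvec [-0.001 -0.003  0.005]
[197.6 421.3] 0.95 [0.6623 0.0771]
[278.7 322.7] 0.76 [0.5547 0.017 ]
[154.2 221.4] 0.74 [0.4912 0.1552]
```

View pics/w1.png

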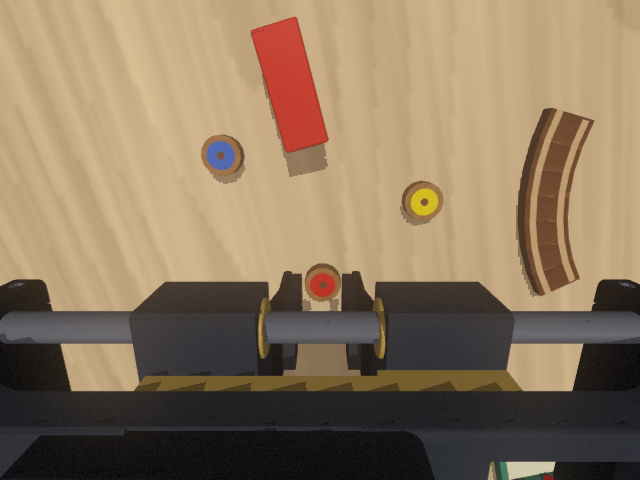

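The wrist view shows red between the fingertips at (323,284), yellow at (424,202), blue at (221,155). The positions agree with the earlier ones to about 4 mm. Next I lower the fingers behind red.

Emit:
{"method": "jog_arm", "body": {
  "series": [
    [-0.2,0.1,2.5,0,0,0.02,0.23],
    [-0.2,0.1,2.5,0,0,0,0.23],
    [-0.2,0.1,2.5,0,0,0,0.23],
    [-0.2,0,2.5,0,0,0,0.23],
    [0,0,1.5,0,0,0,0.23],
    [0,0,1,0,0,0,0.23],
    [0,0,0,0,0,0,0.23]
  ]
}}

```text
time: 4.28
position: [0.5658, 0.0651, 0.0052]
tool_rot: [-3.139, 0.001, 1.329]
wrist_force: [-0.8, -0.5, 0.5]
opening: 0.02
```

Run:
```python
from h import *
go([.5003,-.209,.006],1.336)
```

```text
t 4.28 pos [0.5658 0.0651 0.0052] rot [-3.139e+00  1.000e-03  1.329e+00] open 0.02 F [-0.8 -0.5  0.5]
tool cm [-28.19   0.2   -0.04]
rotvec [-0.002  0.001 -0.007]
```

Emit:
{"method": "jog_arm", "body": {
  "series": [
    [-1.2,0,0,0,0,0,0.23],
    [-1.2,0,0,0,0,0,0.23],
    [-1.2,0,0,0,0,0,0.23],
    [-1.2,0,0,0,0,0,0.23],
    [-1.2,0,0,0,0,0,0.23],
    [-1.2,0,0,0,0,0,0.23],
    [-1.2,0,0,0,0,0,0.23],
    [-1.2,0,0,0,0,0,0.23],
    [-1.2,0,0,0,0,0,0.23],
    [-1.2,0,0,0,0,0,0.23],
    [-1.2,0,0,0,0,0,0.23],
    [-1.2,0,0,0,0,0,0.23]
  ]
}}

```text
time: 5.28
position: [0.5325, -0.0742, 0.0068]
tool_rot: [3.142, 0.0, 1.331]
wrist_force: [0.5, -0.0, 0.2]
opening: 0.0203
```

Run:
```python
from h import *
go([.5003,-.209,.006],1.336)
f=robot.grab_frame("scene")
g=robot.grab_frame("top")
cv2.imwrite("pics/s2.png",np.hstack([cv2.resize(f[190:340,130:430],(480,240)),cv2.resize(g[170:290,220:460],(480,240))])[:,:,::-1][:, :960].reshape(240,960,3)[:, :].copy() if 0 else np.vstack([cv2.resize(f[180:360,130:450],(640,360)),cv2.resize(g[170:280,240:460],(640,320))])[:,:,::-1][:600])
```

```text
t 5.28 pos [ 0.5325 -0.0742  0.0068] rot [3.142 0.    1.331] open 0.0203 F [ 0.5 -0.   0.2]
tool cm [-13.85   0.08   0.08]
rotvec [ 0.     0.    -0.005]
```

View pics/s2.png

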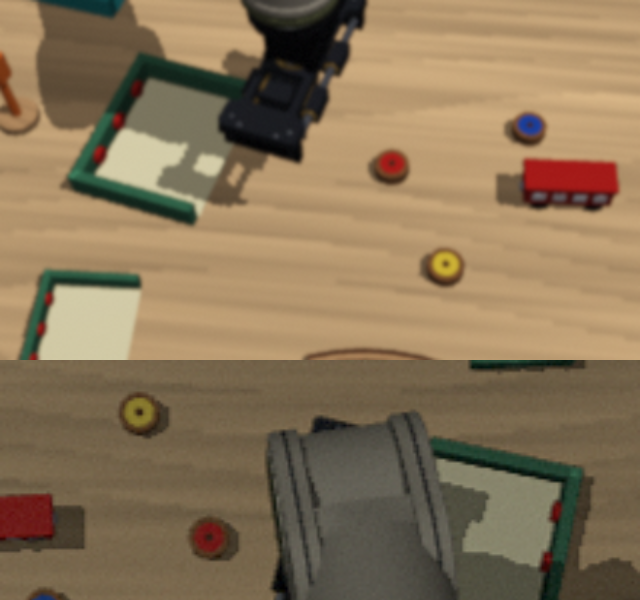

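Red has not moved (it is still at top pixel ~(312,231)), yet the TCP passed over it. I need to check the fingertips' real height.

Run:
```python
from h import *
f=robot.grab_frame("wrist");p=robot.camera_params("wrist");o=robot.get_obs()
E=np.linalg.inv(p["extrinsics"]);P=o["position"];R=Ro.from_euler("xyz",o["tool_rot"]).as_matrix()
f=f[:,:,::-1].copy()
for dy in(-.01,0,.01):
    c=E@np.r_[P+R@[0,dy,0],1];u=p["cx"]+p["fx"]*c[0]/-c[2];v=p["cy"]-p["fy"]*c[1]/-c[2];print(u,v)
    cv2.circle(f,(int(u),int(v)),3,(0,255,0),1)
cv2.imwrite("pics/w2.png",f)
for n in ["top","scene","wrist"]:
  if n!="wrist": robot.grab_frame(n)
  for r in robot.tip_of(n,"wheel_a"): print(n,np.round(r["at"],1),round(r["confidence"],2),ray(n,r["at"],.0075).round(4))
print(p["extrinsics"],P)
```

```text
303.83509938966915 266.22294765249103
320.2671494504424 266.23252049756456
336.69835042425524 266.2420928479843
top [189.5 287.2] 0.74 [0.6555 0.0818]
top [235.5 313.7] 0.5 [0.5394 0.0148]
top [255.6 254.4] 0.45 [0.489  0.1617]
scene [243.9 395.9] 0.75 [0.4917 0.1649]
scene [264.2 325.7] 0.61 [0.5568 0.0217]
scene [315.3 354.8] 0.61 [0.6663 0.0866]
scene [277.6 414.3] 0.52 [0.5708 0.202 ]
wrist [ 90.6 318.3] 0.57 [0.5555 0.0244]
[[ 9.71083097e-01  2.29553927e-01  6.55943028e-02  5.51297202e-01]
 [-2.38741407e-01  9.33251904e-01  2.68409060e-01 -8.12508150e-04]
 [ 3.98345852e-04 -2.76307578e-01  9.61069177e-01  2.04670759e-01]
 [ 0.00000000e+00  0.00000000e+00  0.00000000e+00  1.00000000e+00]] [ 0.53261937 -0.07424562  0.00682232]
```

View pics/w2.png

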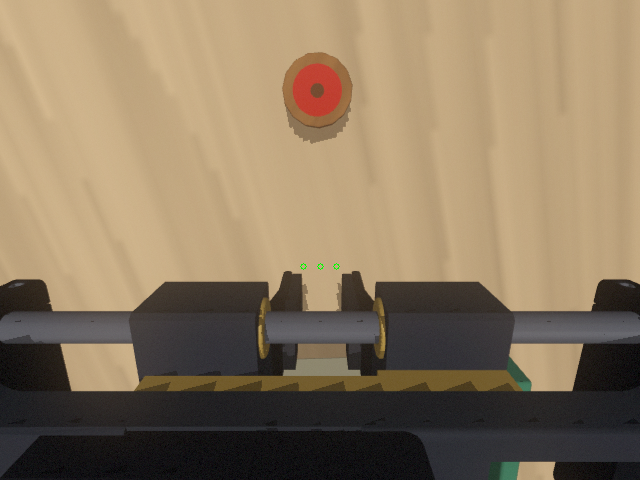

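The picture disagrees with the reported TCP. The visible fingertips subtend a 20 mm gap at about 0.18 m depth, so they sit at z≈0.035 where the state says 0.007. Open table is below, so I'll feel downward gently.

Emit:
{"method": "jog_arm", "body": {
  "series": [
    [0,0,0.1,0,0,0,0.23],
    [0,0,0.1,0,0,0,0.23],
    [0,0,0.1,0,0,0,0.23],
    [0,0,0.1,0,0,0,0.23],
    [0,0,0.1,0,0,0,0.23],
    [0,0,0.1,0,0,0,0.23],
    [0,0,0.1,0,0,0,0.23],
    [0,0,0.1,0,0,0,0.23]
  ]
}}

```text
time: 6.35
position: [0.5328, -0.0731, -0.0013]
tool_rot: [3.142, 0.0, 1.331]
wrist_force: [-0.6, -0.1, -0.2]
opening: 0.0203
```

Emit:
{"method": "jog_arm", "body": {
  "series": [
    [0,0,0.1,0,0,0,0.23],
    [0,0,0.1,0,0,0,0.23],
    [0,0,0.1,0,0,0,0.23],
    [0,0,0.1,0,0,0,0.23],
    [0,0,0.1,0,0,0,0.23],
    [0,0,0.1,0,0,0,0.23],
    [0,0,0.1,0,0,0,0.23],
    [0,0,0.1,0,0,0,0.23],
    [0,0,0.1,0,0,0,0.23],
    [0,0,0.1,0,0,0,0.23]
  ]
}}

```text
time: 7.18
position: [0.5328, -0.0731, -0.0113]
tool_rot: [3.142, 0.0, 1.331]
wrist_force: [-0.0, 0.2, -0.0]
opening: 0.0198
```

Emit:
{"method": "jog_arm", "body": {
  "series": [
    [0,0,0.1,0,0,0,0.23],
    [0,0,0.1,0,0,0,0.23],
    [0,0,0.1,0,0,0,0.23],
    [0,0,0.1,0,0,0,0.23],
    [0,0,0.1,0,0,0,0.23],
    [0,0,0.1,0,0,0,0.23],
    [0,0,0.1,0,0,0,0.23],
    [0,0,0.1,0,0,0,0.23],
    [0,0,0.1,0,0,0,0.23],
    [0,0,0,0,0,0,0.23]
  ]
}}

```text
time: 8.02
position: [0.5326, -0.0731, -0.0204]
tool_rot: [-3.141, 0.0, 1.331]
wrist_force: [-0.3, 0.4, 0.5]
opening: 0.0198
```

Emit:
{"method": "jog_arm", "body": {
  "series": [
    [0,0,0.1,0,0,0,0.23],
    [0,0,0.1,0,0,0,0.23],
    [0,0,0.1,0,0,0,0.23],
    [0,0,0,0,0,0,0.23]
  ]
}}

```text
time: 8.35
position: [0.5327, -0.0732, -0.0234]
tool_rot: [-3.141, 0.0, 1.331]
wrist_force: [0.3, 0.1, 1.2]
opening: 0.02
```

Emit:
{"method": "jog_arm", "body": {
  "series": [
    [0,0,0.1,0,0,0,0.23],
    [0,0,0.1,0,0,0,0.23],
    [0,0,0,0,0,0,0.23]
  ]
}}

```text
time: 8.6
position: [0.5327, -0.0731, -0.0254]
tool_rot: [-3.141, 0.0, 1.331]
wrist_force: [-0.2, 0.0, 0.0]
opening: 0.0198
```

Emit:
{"method": "jog_arm", "body": {
  "series": [
    [0,0,0.1,0,0,0,0.23],
    [0,0,0.1,0,0,0,0.23],
    [0,0,0,0,0,0,0.23]
  ]
}}

```text
time: 8.85
position: [0.5327, -0.0731, -0.0274]
tool_rot: [-3.141, 0.0, 1.331]
wrist_force: [0.3, -0.1, -0.2]
opening: 0.02
```

Run:
```python
from h import *
f=robot.grab_frame("wrist")
cv2.imwrite("pics/w3.png",cv2.resize(f[230:390,220:420],(800,640))[:600,:,::-1])
g=robot.grab_frame("scene");
```

```text
(no output)
```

View pics/w3.png

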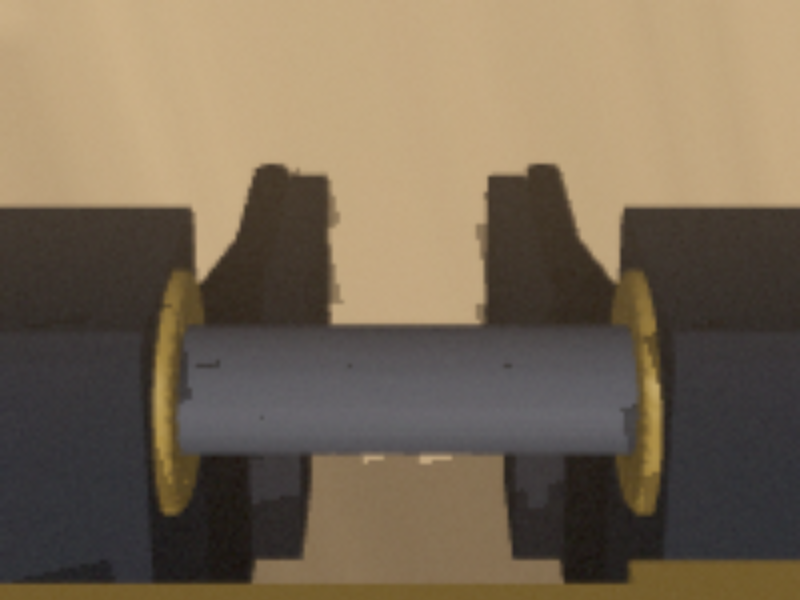

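The tips now sit about 5 mm above the table, with their shadows almost touching, at reported z = -0.027. So the reported TCP lies roughly 32 mm beyond the real tips, and I'll use z ≈ -0.027 for sweeping. Lift, go back behind red and lower again.

Emit:
{"method": "jog_arm", "body": {
  "series": [
    [0,0,-2.5,0,0,0,0.23],
    [0,0,-2.5,0,0,0,0.23],
    [3,0,0,0,0,0,0.23],
    [3,0,0,0,0,0,0.23],
    [3,0,0,0,0,0,0.23],
    [3,0,0,0,0,0,0.23],
    [3,0,0,0,0,0,0.23],
    [0,0,0,0,0,0,0.23],
    [0,0,2,0,0,0,0.23],
    [0,0,2,0,0,0,0.23],
    [0,0,1,0,0,0,0.23],
    [0,0,0,0,0,0,0.23]
  ]
}}

```text
time: 9.95
position: [0.5666, 0.0721, -0.0294]
tool_rot: [-3.138, 0.001, 1.331]
wrist_force: [-0.5, -0.5, -0.5]
opening: 0.02
```

Run:
```python
from h import *
go([.5003,-.209,-.027],1.335)
```

```text
t 9.95 pos [ 0.5666  0.0721 -0.0294] rot [-3.138e+00  1.000e-03  1.331e+00] open 0.02 F [-0.5 -0.5 -0.5]
tool cm [-28.88   0.24  -0.2 ]
rotvec [-0.004  0.001 -0.004]
```

Emit:
{"method": "jog_arm", "body": {
  "series": [
    [-1.2,0,-0.2,0,0,0,0.23],
    [-1.2,0,0,0,0,0,0.23],
    [-1.2,0,0,0,0,0,0.23],
    [-1.2,0,0,0,0,0,0.23],
    [-1.2,0,0,0,0,0,0.23],
    [-1.2,0,0,0,0,0,0.23],
    [-1.2,0,0,0,0,0,0.23],
    [-1.2,0,0,0,0,0,0.23],
    [-1.2,0,0,0,0,0,0.23],
    [-1.2,0,0,0,0,0,0.23],
    [-1.2,0,0,0,0,0,0.23],
    [0,0,0,0,0,0,0.23]
  ]
}}

```text
time: 10.95
position: [0.5364, -0.059, -0.0254]
tool_rot: [-3.141, 0.002, 1.328]
wrist_force: [0.2, 0.0, 0.4]
opening: 0.0201
```

Run:
```python
from h import *
go([.5003,-.209,-.027],1.335)
for n in ["top","scene","wrist"]:
  f=robot.grab_frame(n)
  for r in robot.tip_of(n,"wheel_a"): print(n,np.round(r["at"],1),round(r["confidence"],2),ray(n,r["at"],.0075).round(4))
```

```text
t 10.95 pos [ 0.5364 -0.059  -0.0254] rot [-3.141e+00  2.000e-03  1.328e+00] open 0.0201 F [0.2 0.  0.4]
tool cm [-15.43   0.11   0.18]
rotvec [-0.     0.002 -0.007]
top [256.  254.1] 0.69 [0.488  0.1624]
top [188.  287.8] 0.44 [0.6594 0.0803]
scene [312.8 351.8] 0.72 [0.6616 0.0806]
scene [244.6 393.2] 0.71 [0.4941 0.1593]
```

Red has left its old place, hidden ahead of the fingers. I carry on to the end pose.

Emit:
{"method": "jog_arm", "body": {
  "series": [
    [-1.3,0,0.15,0,0,-0.006,0.23],
    [-1.3,0,0,0,0,0,0.23],
    [-1.3,0,0,0,0,0,0.23],
    [-1.3,0,0,0,0,0,0.23],
    [-1.3,0,0,0,0,0,0.23],
    [-1.3,0,0,0,0,0,0.23],
    [-1.3,0,0,0,0,0,0.23],
    [-1.3,0,0,0,0,0,0.23],
    [-1.3,0,0,0,0,0,0.23],
    [-1.3,0,0,0,0,0,0.23],
    [-1.3,0,0,0,0,0,0.23],
    [-1,0,0,0,0,0,0.23]
  ]
}}

```text
time: 12.25
position: [0.5015, -0.205, -0.0267]
tool_rot: [3.142, 0.0, 1.337]
wrist_force: [1.2, 0.6, -0.2]
opening: 0.0198
```

Emit:
{"method": "jog_arm", "body": {
  "series": [
    [0,0,0,0,0,0,0.23],
    [2,0,-1,0,0,0,0.23],
    [2,0,-2,0,0,0,0.23],
    [0,0,-3,0,0,0,0.23],
    [0,0,-3,0,0,0,0.23],
    [4,0,-1,0,0,0,0.23],
    [4,0,0,0,0,0,0.23],
    [4,0,0,0,0,0,0.23],
    [4,0,0,0,0,0,0.23],
    [4,0,0,0,0,0,0.23],
    [0,0,0,0,0,0,0.23]
  ]
}}

```text
time: 13.17
position: [0.5575, 0.0405, 0.0741]
tool_rot: [3.141, -0.005, 1.348]
wrist_force: [-0.5, 0.4, 0.0]
opening: 0.02
```

Run:
```python
from h import *
for n in ["top","scene","wrist"]:
  f=robot.grab_frame(n)
  if n=="top":cv2.imwrite("pics/t3.png",cv2.resize(f[150:290,220:480],(780,420))[:,:,::-1])
  for r in robot.tip_of(n,"wheel_a"): print(n,np.round(r["at"],1),round(r["confidence"],2),ray(n,r["at"],.0075).round(4))
go([.679,.125,.02],1.29)
```

```text
top [254.8 412.7] 0.48 [ 0.4918 -0.231 ]
top [256.2 256.5] 0.47 [0.4875 0.1565]
scene [312.4 351.7] 0.85 [0.6608 0.0804]
scene [244.5 396.1] 0.64 [0.4932 0.1654]
scene [230.9 211.6] 0.5 [ 0.4975 -0.2276]
scene [234.8 142.1] 0.25 [ 0.5224 -0.3714]
wrist [136.9 442.1] 0.81 [0.6611 0.0806]
wrist [ 82.8 189.9] 0.76 [0.4941 0.1581]
t 13.47 pos [0.557  0.0278 0.0732] rot [-3.141e+00  1.000e-03  1.335e+00] open 0.0199 F [-0.1  0.7  0.5]
tool cm [12.3   9.59  5.31]
rotvec [-0.     0.001  0.045]
```

View pics/t3.png

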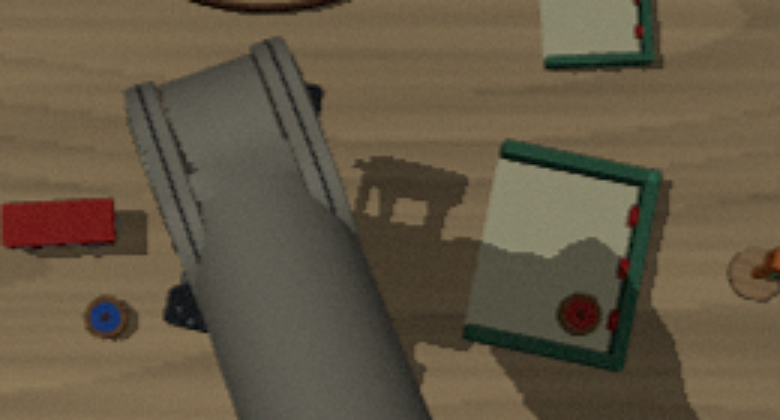

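Red now lies inside the bay, at (580,315) in this crop, which is (0.494,-0.230), as planned. Next is yellow at (0.661,0.080).

Emit:
{"method": "jog_arm", "body": {
  "series": [
    [3.2,2.3,0,0,0,0.045,0.23],
    [3.3,2.2,0,0,0,0,0.23],
    [3.4,2.1,0,0,0,0,0.23],
    [3.4,2.1,0,0,0,0,0.23],
    [0,0,0,0,0,0,0.23],
    [0,0,2,0,0,0,0.23],
    [0,0,2,0,0,0,0.23],
    [0,0,2,0,0,0,0.23],
    [0,0,1.5,0,0,0,0.23],
    [0,0,0,0,0,0,0.23]
  ]
}}

```text
time: 14.3
position: [0.6743, 0.1323, -0.0054]
tool_rot: [-3.137, 0.003, 1.291]
wrist_force: [-0.8, 0.7, -0.3]
opening: 0.0199
```

Run:
```python
from h import *
go([.676,.133,-.027],1.29)
go([.573,-.224,-.027],1.29)
```

```text
t 14.3 pos [ 0.6743  0.1323 -0.0054] rot [-3.137e+00  3.000e-03  1.291e+00] open 0.0199 F [-0.8  0.7 -0.3]
tool cm [0.12 0.16 2.16]
rotvec [-0.004  0.003  0.   ]
t 14.3 pos [ 0.6743  0.1323 -0.0054] rot [-3.137e+00  3.000e-03  1.291e+00] open 0.0199 F [-0.8  0.7 -0.3]
tool cm [-37.04   0.13   2.27]
rotvec [-0.004  0.003  0.   ]
```

Emit:
{"method": "jog_arm", "body": {
  "series": [
    [0,0.15,1.2,0,0,0,0.23],
    [0,0,0.9,0,0,0,0.23],
    [-1.2,0,0,0,0,0,0.23],
    [-1.3,0,0,0,0,0,0.23],
    [-1.3,0,0,0,0,0,0.23],
    [-1.3,0,0,0,0,0,0.23],
    [-1.3,0,0,0,0,0,0.23],
    [-1.3,0,0,0,0,0,0.23],
    [-1.3,0,0,0,0,0,0.23],
    [-1.3,0,0,0,0,0,0.23],
    [-1.3,0,0,0,0,0,0.23],
    [0,0,0,0,0,0,0.23]
  ]
}}

```text
time: 15.3
position: [0.6454, 0.018, -0.0228]
tool_rot: [3.141, 0.002, 1.288]
wrist_force: [-0.4, -0.7, 0.0]
opening: 0.0199
```

Run:
```python
from h import *
go([.573,-.224,-.027],1.29)
for n in ["top","scene"]:
  f=robot.grab_frame(n)
  for r in robot.tip_of(n,"wheel_a"): print(n,np.round(r["at"],1),round(r["confidence"],2),ray(n,r["at"],.0075).round(4))
```

```text
t 15.3 pos [ 0.6454  0.018  -0.0228] rot [3.141e+00 2.000e-03 1.288e+00] open 0.0199 F [-0.4 -0.7  0. ]
tool cm [-25.26  -0.2    0.47]
rotvec [ 0.     0.002 -0.002]
top [255.6 255.6] 0.48 [0.489  0.1587]
top [255.4 416.5] 0.43 [ 0.4903 -0.2404]
scene [227.8 210.3] 0.62 [ 0.4897 -0.2321]
scene [299.9 307.7] 0.58 [ 0.6422 -0.0065]
scene [242.8 394.1] 0.51 [0.4893 0.1611]
scene [254.1 216.7] 0.26 [ 0.5547 -0.2046]
```

Emit:
{"method": "jog_arm", "body": {
  "series": [
    [-1.3,-0.1,0.2,0,0,0,0.23],
    [-1.3,-0.1,0.1,0,0,0,0.23],
    [-1.3,0,0,0,0,0,0.23],
    [-1.3,0,0,0,0,0,0.23],
    [-1.3,0,0,0,0,0,0.23],
    [-1.3,0,0,0,0,0,0.23],
    [-1.3,0,0,0,0,0,0.23],
    [-1.3,0,0,0,0,0,0.23],
    [-1.3,0,0,0,0,0,0.23],
    [-1.3,0,0,0,0,0,0.23],
    [0,0,0,0,0,0,0.23]
  ]
}}

```text
time: 16.42
position: [0.6072, -0.1063, -0.0259]
tool_rot: [-3.142, 0.002, 1.288]
wrist_force: [1.2, -0.8, -0.8]
opening: 0.0199
```

Run:
```python
from h import *
go([.573,-.224,-.027],1.29)
```

```text
t 16.42 pos [ 0.6072 -0.1063 -0.0259] rot [-3.142e+00  2.000e-03  1.288e+00] open 0.0199 F [ 1.2 -0.8 -0.8]
tool cm [-12.26  -0.     0.14]
rotvec [-0.     0.002 -0.002]
```

Emit:
{"method": "jog_arm", "body": {
  "series": [
    [-1.2,0,0,0,0,0,0.23],
    [-1.2,0,0,0,0,0,0.23],
    [-1.2,0,0,0,0,0,0.23],
    [-1.2,0,0,0,0,0,0.23],
    [-1.2,0,0,0,0,0,0.23],
    [-1.2,0,0,0,0,0,0.23],
    [-1.2,0,0,0,0,0,0.23],
    [-1.2,0,0,0,0,0,0.23],
    [-1.2,0,0,0,0,0,0.23],
    [-1.1,0,0,0,0,0,0.23],
    [0,0,0,0,0,0,0.23]
  ]
}}

```text
time: 17.33
position: [0.5743, -0.2201, -0.0258]
tool_rot: [-3.141, 0.002, 1.288]
wrist_force: [-0.5, -0.6, -0.5]
opening: 0.02
```

Emit:
{"method": "jog_arm", "body": {
  "series": [
    [2,0,-1,0,0,0,0.23],
    [2,0,-2,0,0,0,0.23],
    [0,0,-3,0,0,0,0.23],
    [0,0,-3,0,0,0,0.23],
    [4,0,-2,0,0,0,0.23],
    [4,0,0,0,0,0,0.23],
    [4,0,0,0,0,0,0.23],
    [4,0,0,0,0,0,0.23],
    [4,0,0,0,0,0.08,0.23],
    [4,0,0,0,0,0.08,0.23],
    [0,0,0,0,0,0,0.23]
  ]
}}

```text
time: 18.25
position: [0.6548, 0.0616, 0.0835]
tool_rot: [-3.14, -0.006, 1.138]
wrist_force: [-0.6, 1.1, -1.0]
opening: 0.02
```

Run:
```python
from h import *
for n in ["top","scene","wrist"]:
  f=robot.grab_frame(n)
  for r in robot.tip_of(n,"wheel_a"): print(n,np.round(r["at"],1),round(r["confidence"],2),ray(n,r["at"],.0075).round(4))
go([.482,.215,.06],1.43)
```

```text
top [226.2 417.1] 0.68 [ 0.5633 -0.2431]
top [256.5 413.8] 0.48 [ 0.4875 -0.2336]
top [256.2 253.1] 0.44 [0.4875 0.1649]
scene [228.7 210.2] 0.76 [ 0.4921 -0.2318]
scene [256.1 197.5] 0.72 [ 0.5635 -0.2428]
scene [244.1 393. ] 0.5 [0.4928 0.1588]
wrist [194.3  72.8] 0.59 [0.4909 0.1597]
t 18.55 pos [0.6547 0.0472 0.0829] rot [3.141e+00 1.000e-03 1.130e+00] open 0.0199 F [ 0.5  0.4 -0.9]
tool cm [  7.81 -22.77   2.27]
rotvec [ 0.     0.001 -0.3  ]
```

Yellow lies at (0.5635,-0.243), inside the bay. Blue is next: turn to yaw 1.70 and go behind it, passing high over the car.

Emit:
{"method": "jog_arm", "body": {
  "series": [
    [0,0,0,0,0,-0.114,0.23],
    [0,0,0,0,0,-0.114,0.23],
    [0,0,0,0,0,-0.114,0.23],
    [0,0,0,0,0,-0.114,0.23],
    [0,0,0,0,0,-0.114,0.23],
    [3.1,-2.4,0,0,0,0,0.23],
    [3.1,-2.4,0,0,0,0,0.23],
    [3.1,-2.5,0,0,0,0,0.23],
    [3.1,-2.5,0,0,0,0,0.23],
    [3.2,-2.5,0,0,0,0,0.23],
    [3.2,-2.5,0,0,0,0,0.23],
    [0,0,0,0,0,0,0.23]
  ]
}}

```text
time: 19.55
position: [0.478, 0.2215, 0.0836]
tool_rot: [-3.141, -0.001, 1.71]
wrist_force: [-0.1, 1.0, 0.2]
opening: 0.0203
```

Run:
```python
from h import *
f=robot.grab_frame("wrist");cv2.imwrite("pics/w4.png",f[:,:,::-1])
for r in robot.tip_of("wrist","wheel_a"): print(np.round(r["at"],1),round(r["confidence"],2),ray("wrist",r["at"],.0075).round(4))
go([.484,.2146,-.027],1.70)
```

```text
[303.6 326.6] 0.96 [0.4968 0.1532]
t 19.65 pos [0.483  0.2161 0.0834] rot [3.141e+00 1.000e-03 1.703e+00] open 0.0204 F [ 0.9 -0.6  0.1]
tool cm [-0.15  0.07 11.04]
rotvec [0.001 0.001 0.003]
```

View pics/w4.png

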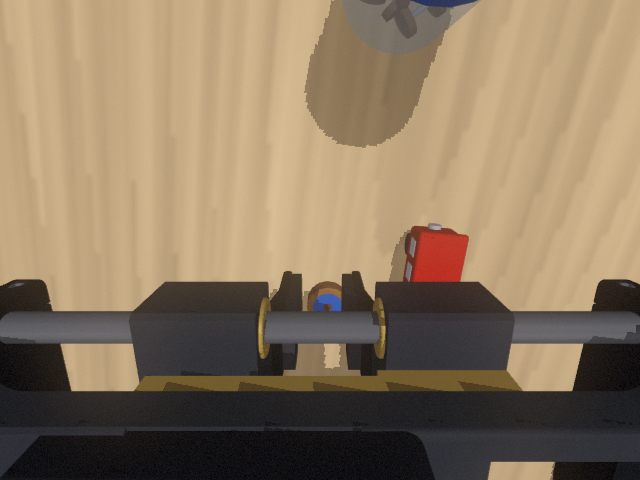

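Blue sits between the fingertips at (326,300), about 3 mm right of centre. The gripper's body passes over the red car's end, so I descend in stages and watch the force.

Emit:
{"method": "jog_arm", "body": {
  "series": [
    [0,0.2,2,0,0,0,0.23],
    [0,0,2,0,0,0,0.23],
    [0,0,2,0,0,0,0.23],
    [0,0,1.5,0,0,0,0.23],
    [0,0,1,0,0,0,0.23],
    [0,0,0,0,0,0,0.23],
    [0,0,0,0,0,0,0.23]
  ]
}}

```text
time: 20.23
position: [0.4859, 0.2155, -0.002]
tool_rot: [-3.141, 0.0, 1.7]
wrist_force: [-0.1, 0.0, 0.0]
opening: 0.02
```

Run:
```python
from h import *
go([.484,.2146,-.027],1.70)
f=robot.grab_frame("scene");g=robot.grab_frame("wrist")
cv2.imwrite("pics/s5.png",np.vstack([cv2.resize(f[160:310,300:560],(520,300)),cv2.resize(g[200:360,220:500],(520,297))])[:,:,::-1])
```

```text
t 20.23 pos [ 0.4859  0.2155 -0.002 ] rot [-3.141  0.     1.7  ] open 0.02 F [-0.1  0.   0. ]
tool cm [-0.07 -0.2   2.5 ]
rotvec [-0.  0.  0.]
```

View pics/s5.png

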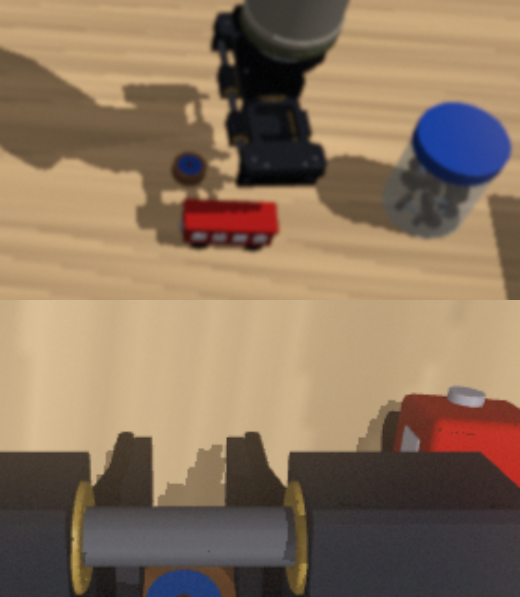

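From the scene view, the body's lower front edge is at z≈0.118 now, so it will clear the 43 mm car by about 5 cm. I go down and sweep.

Emit:
{"method": "jog_arm", "body": {
  "series": [
    [0,0,1.2,0,0,0,0.23],
    [0,0,1.2,0,0,0,0.23],
    [-1.2,0,0,0,0,0,0.23],
    [-1.3,0,0,0,0,0,0.23],
    [-1.3,0,0,0,0,0,0.23],
    [-1.3,0,0,0,0,0,0.23],
    [-1.3,0,0,0,0,0,0.23],
    [-1.3,0,0,0,0,0,0.23],
    [-1.3,0,0,0,0,0,0.23],
    [-1.3,0,0,0,0,0,0.23],
    [-1.3,0,0,0,0,0,0.23],
    [0,0,0,0,0,0,0.23]
  ]
}}

```text
time: 21.33
position: [0.5008, 0.0976, -0.0265]
tool_rot: [-3.141, 0.002, 1.698]
wrist_force: [0.2, -0.8, -0.2]
opening: 0.0199
```

Run:
```python
from h import *
go([.535,-.178,-.027],1.70)
f=robot.grab_frame("scene")
for r in robot.tip_of("scene","wheel_a"): print(np.round(r["at"],1),round(r["confidence"],2),ray("scene",r["at"],.0075).round(4))
```

```text
t 21.33 pos [ 0.5008  0.0976 -0.0265] rot [-3.141e+00  2.000e-03  1.698e+00] open 0.0199 F [ 0.2 -0.8 -0.2]
tool cm [-27.77  -0.1    0.1 ]
rotvec [-0.001  0.002 -0.002]
[256.4 197. ] 0.77 [ 0.5643 -0.2437]
[229.4 209.8] 0.56 [ 0.494  -0.2323]
[243.5 353. ] 0.51 [0.4998 0.0747]
```

Emit:
{"method": "jog_arm", "body": {
  "series": [
    [-1.3,-0.1,0,0,0,0,0.23],
    [-1.3,0,0,0,0,0,0.23],
    [-1.3,0,0,0,0,0,0.23],
    [-1.3,0,0,0,0,0,0.23],
    [-1.3,0,0,0,0,0,0.23],
    [-1.3,0,0,0,0,0,0.23],
    [-1.3,0,0,0,0,0,0.23],
    [-1.3,0,0,0,0,0,0.23],
    [-1.3,0,0,0,0,0,0.23],
    [-1.3,0,0,0,0,0,0.23],
    [-1.3,0,0,0,0,0,0.23],
    [0,0,0,0,0,0,0.23]
  ]
}}

```text
time: 22.43
position: [0.5185, -0.0423, -0.0262]
tool_rot: [-3.141, 0.001, 1.7]
wrist_force: [0.3, -0.2, -0.7]
opening: 0.0199
```

Run:
```python
from h import *
go([.535,-.178,-.027],1.70)
```

```text
t 22.43 pos [ 0.5185 -0.0423 -0.0262] rot [-3.141e+00  1.000e-03  1.700e+00] open 0.0199 F [ 0.3 -0.2 -0.7]
tool cm [-13.67  -0.11   0.09]
rotvec [-0.     0.001 -0.   ]
```

Emit:
{"method": "jog_arm", "body": {
  "series": [
    [-1.2,-0.1,0,0,0,0,0.23],
    [-1.2,0,0,0,0,0,0.23],
    [-1.2,0,0,0,0,0,0.23],
    [-1.2,0,0,0,0,0,0.23],
    [-1.2,0,0,0,0,0,0.23],
    [-1.2,0,0,0,0,0,0.23],
    [-1.2,0,0,0,0,0,0.23],
    [-1.2,0,0,0,0,0,0.23],
    [-1.2,0,0,0,0,0,0.23],
    [-1.2,0,0,0,0,0,0.23],
    [-1.2,0,0,0,0,0,0.23],
    [-0.4,0,0,0,0,0,0.23]
  ]
}}

```text
time: 23.43
position: [0.5351, -0.1782, -0.0261]
tool_rot: [-3.142, 0.001, 1.7]
wrist_force: [-0.2, -0.2, -0.5]
opening: 0.0202
```

Emit:
{"method": "jog_arm", "body": {
  "series": [
    [0,0,0,0,0,0,0.23],
    [2,0,-1,0,0,0,0.23],
    [2,0,-2,0,0,0,0.23],
    [0,0,-3,0,0,0,0.23],
    [0,0,-4,0,0,0,0.23],
    [4,0,-3,0,0,0,0.23],
    [4,0,0,0,0,0,0.23],
    [4,0,0,0,0,0,0.23],
    [4,0,0,0,0,0,0.23],
    [4,0,0,0,0,0,0.23],
    [0,0,0,0,0,0,0.23],
    [0,0,0,0,0,0,0.23]
  ]
}}

```text
time: 24.43
position: [0.5038, 0.059, 0.0992]
tool_rot: [3.141, 0.0, 1.708]
wrist_force: [0.3, -0.6, -0.2]
opening: 0.0202
```

Run:
```python
from h import *
O=np.array([.540,-.210]);X=np.array([-.21,-.977]);Y=np.array([.977,-.21])
V=[]
for n in ["top","scene"]:
  f=robot.grab_frame(n);V.append(cv2.resize(f[150:290,120:500] if n=="top" else f[180:400,100:580],(760,295)))
  for t in ["wheel_a","dining_car","canister","track","signal"]:
    for r in robot.tip_of(n,t)[:3]:
      w=ray(n,r["at"],.0075 if t[0]=="w" else 0);print(n,t,round(r["confidence"],2),w.round(4),"bay",((w-O)@X).round(3),((w-O)@Y).round(3))
cv2.imwrite("pics/end.png",np.vstack(V)[:,:,::-1])
print(robot.get_obs()["time"])
```

```text
top wheel_a 0.75 [ 0.4858 -0.2289] bay 0.03 -0.049
top wheel_a 0.66 [ 0.5346 -0.204 ] bay -0.005 -0.007
top wheel_a 0.6 [ 0.5671 -0.2446] bay 0.028 0.034
top dining_car 0.94 [0.5654 0.2008] bay -0.407 -0.061
top canister 0.77 [0.5044 0.4014] bay -0.59 -0.163
top canister 0.3 [ 0.4896 -0.2364] bay 0.036 -0.044
top track 0.94 [0.7754 0.0529] bay -0.306 0.175
top signal 0.58 [ 0.5262 -0.3752] bay 0.164 0.021
scene wheel_a 0.75 [ 0.4909 -0.2284] bay 0.028 -0.044
scene wheel_a 0.68 [ 0.5685 -0.2433] bay 0.027 0.035
scene wheel_a 0.66 [ 0.5333 -0.2015] bay -0.007 -0.008
scene canister 0.81 [0.5016 0.404 ] bay -0.592 -0.166
scene track 0.76 [0.7796 0.0489] bay -0.303 0.18
scene signal 0.71 [ 0.5282 -0.3713] bay 0.16 0.022
scene signal 0.4 [0.5031 0.4065] bay -0.595 -0.165
25.0333
```

View pics/end.png

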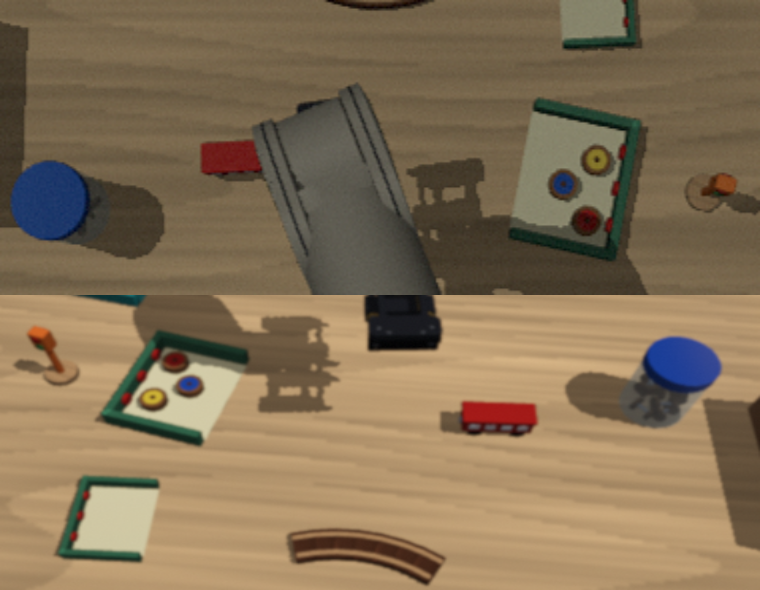

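Both views show all three wheels lying flat, well inside the bay, with the other things in place and the arm clear. I'm handing the job in.

```bash
python3 -c "
from bench import robot
print(robot.job_done())"
```

```text
the job is handed in; nothing more can be done
None
```

I swept the red, yellow and blue wheels one at a time into the larger green bay, pushing each along the table between slightly opened fingertips. The job was handed in at about 25 s.

**Final check:** In the top and scene views all three wheels lie flat and wholly inside the bay. In bay coordinates:

| Wheel | x (mm) | y (mm) |
|---|---|---|
| Red | about +29 | about -46 |
| Yellow | about +28 | about +34 |
| Blue | about -6 | about -7 |

The canister, track and signal measured where they started, to within about 1 cm of detector scatter. The final scene view gave no detection of the dining car. It stands in place in the picture, and the top view put it within about 4 mm of its start. The arm is clear of everything, and no force reading went above about 1.5 N.

**What disagreed:**
- **Fingertip height:** the first sweep passed over the red wheel without touching it. The wrist picture showed the real fingertips about 3 cm higher than the reported TCP. I felt downward without meeting the table and used a reported z of about -0.027 for all the sweeps.
- **Red wheel's position:** the last top-view reading of red (y = -49 mm) differs by 5 mm from the scene view (-44 mm). Even the worse value leaves about 5 mm to the side fence.

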